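# Set a clock movement on the test stand

## Task

First lay the wooden seatboard flat across both rails of the test stand, centred and square. Next stand the clock movement up on its foot in the middle of the green mat and let go of it; then pick it up again and stand it in the middle of the seatboard, square with the board. Drop nothing, and leave everything else on the bench where it is.

Things in the scene. Friction and masses are not known exactly. Their poses are not given: they have to be found in the camera images.
- stand: test stand, fixed: dark wooden base 130 x 150 x 14 mm carrying two parallel steel rails on short posts. The rails run along the stand's own x, are 130 mm long and 12 mm wide, lie 90 mm apart (centres at y = -45 and +45 mm); their flat tops are 90 mm above the bench. Origin: centre of the base's underside
- stand_mid (a point): point midway between the two rails, at the height of their tops (90 mm above the bench); axes as the stand's
- seatboard: loose flat board of pale wood, 60 mm (own x) x 140 mm (own y) x 15 mm thick (own z), about 90 g; starts flat on the bench. It belongs with its long side across the rails, its x along them. Origin: centre of its underside
- mat: thin green mat fixed to the bench, 130 x 130 mm, 3 mm thick; origin: centre of its underside
- movement: loose brass clock movement, 0.4 kg: block 40 mm deep (own x, over its two flat brass plates), 100 mm high (own y, foot to top), 60 mm wide (own z). Starts lying on its side, own y level, own z up; upright, own y points up. Origin: centre of the side it lies on, so the block's middle is at z = 30 mm. Grip it across the plates (40 mm). On the seatboard its x belongs along the board's x, either way
- movement_foot (a point): centre of the underside of the movement's dark steel foot plate (60 x 40 mm), which lies at own y = -50 mm, z = 30 mm of the movement; axes as the movement's; the top of the movement is 100 mm from it along own +y
- parts_tin: bystander: round aluminium tin, 68 mm across, 28 mm high; origin at the centre of its underside
- clock_weight: bystander: upright brass clock weight, 44 mm across, 110 mm high; origin at the centre of its underside
- screwdriver: bystander: screwdriver lying along its own x, 170 mm long; origin near its middle, underside
- alarm_clock: bystander: green round alarm clock, 90 mm across, about 110 mm high; origin at the centre of its underside
There are look-alikes about, which are no part of the job. What is shaped like the stand but yellow is not meant.

How it is judged:
By the outcome, as a careful person would: the job done as asked, in the order asked, and still so for the second after the job is handed in, with the robot touching nothing.
It also fails if it takes over 67 s, if anything falls off the work surface, if the arm or the gripper's body presses on something with over 40 N, if the wrist force passes 120 N, or if a joint passes its speed limit or range.

## Robot

A 7-joint arm with a two-finger parallel gripper is mounted at the origin on the work surface. World frame = base frame: x ahead of the robot, y to its left, z up, the work surface at z = 0. Lengths are in m, angles in rad, forces in N, time in s.
With the tool pointing down it reaches from about 0.4 to 0.9 m from the base axis. Payload 5.6 kg.
Tool frame: the origin (TCP) lies where the fingers leave the gripper's body, on its centre line; the fingertips stand 88 mm ahead of it and the grasp point (between the pads) lies 69 mm ahead of it; z points along the fingers, y is the line along which they close (so a half turn about z gives the same grasp; the last joint's range is limited). The gripper opens to 92 mm and grips with 3 to 60 N. Pads are 20 mm wide; open, the fingers measure 128 mm over their backs; the gripper's body (75 mm by 189 mm) begins 69 mm behind the grasp point.
Start: joints at [-1.306, 0.468, -0.012, 1.603, 0.006, 1.071, -0.056], TCP at [0.197, 0.619, 0.303] pointing down, gripper open.
Joint ranges: [-2.53, 2.53], [-0.31, 2.02], [-1.57, 1.55], [0.28, 2.44], [-1.29, 4.43], [0.15, 1.84], [-2.92, 2.92]. Speed limits (rad/s): [2.57, 2.57, 3.14, 3.14, 3.14, 3.14, 3.14].

## Interface

Orientations are given as a 3x3 rotation matrix whose columns are the frame's x, y, z axes.
In Python, from plant import get_state, imaging, job_done gives the robot as it stands.
- The arm moves only by the shell command python3 -m inch 'ROWS'. ROWS is JSON, a list of rows, each a list of 3 entries, a list of its own where there are three numbers: the closure, from -1 (fully open) to 1 (shut), then the shift along the tool's x, y, z in cm, then the turn, a rotation vector about the tool's x, y, z in degrees. In form: [[fingers, [tx, ty, tz], [ax, ay, az]], ...]. A call has 1 to 10 rows; each row is the pose to reach, as a shift and turn from the pose commanded when the call began, along the tool's axes at that moment; what a row does not reach only later rows make up. A row lasts 1/8 s, in which the tool goes at most 62.5 mm and 10.7 degrees, less where a joint would pass 70% of its speed; a pose out of reach is approached as far as the arm can. A call with a gripper value outside its range is refused whole. The fingers move at their own pace and stop on an object; the grip force is fixed at half the most. Time passes only in rows, so rows that repeat a pose let the fingers close. It gives the time, the measured TCP pose, the force, the opening and the grip force at its end, in the units of the state.
- get_state(): the state, without advancing time (a new reading comes with each control period).
- imaging.read_camera(name): name is "scene" or "top" or "wrist"; returns a dict with "color" (384x512x3 uint8, red, green, blue), "camera_matrix" (3x3 intrinsics, pixels), "cam_to_world" (4x4, takes a point from camera to world coordinates); the wrist camera has in their place "tool_from_camera" (4x4, takes a point from camera to tool coordinates, whose origin is the TCP and whose axes are the flange's). Camera axes: x right, y up, looking along -z (the intrinsics and any distortion apply to the point x, -y, -z); pixel columns grow to the right and rows downward; lengths in m; the calibration is good to about 2 mm. The wrist camera is an equidistant fisheye: a pixel r from the principal point sees the ray r / f radians off the axis. A picture is of the moment at which its call begins: read the wrist's pose just before it. There is no depth.
- job_done(): hands the job in; it is judged then, once.
The state is a dict: "t": time; "joint_pos": joint angles; "qvel": joint speeds; "joint_torque": joint torques, N m; "eef_pos": TCP position; "orientation": TCP orientation; "ft_force": force on the tool from outside, world axes, zero at the start; "wrist_torque": the same for the moment, N m; "width": finger opening in m; "gripper_force": force on a finger pad.
Only numpy, scipy, OpenCV 4.12 (cv2) and the standard library are available. Lean on these libraries where they do the work, as an engineer would, in place of code of your own. Each camera call takes 0.05 s, during which the arm holds its last target. There are 200 camera calls.

## Working session

There is one attempt and no reset: what is moved stays moved. The work goes in short steps, Python scripts to look and compute and a shell command to move; the robot and the scene stay as the last step left them, time stands still between calls to the robot, and variables do not carry over. Pictures are saved under pics/ and viewed, at most 10 in all, crops included, and the job is handed in when it is done.

```bash
ls; mkdir -p pics
python3 - <<'E'
from plant import get_state, imaging
import cv2,numpy as np
np.set_printoptions(precision=4,suppress=True)
for n in ("scene","top"):
    d=imaging.read_camera(n); cv2.imwrite(f"pics/{n}0.png",d["color"][:,:,::-1]); print(n,d["camera_matrix"],d["cam_to_world"],[k for k in d])
s=get_state();print(s)
E
```

```text
pics
scene [[424.2913   0.     255.4846]
 [  0.     424.2913 185.8567]
 [  0.       0.       1.    ]] [[-0.8175 -0.4222  0.3917  0.9947]
 [ 0.5756 -0.6202  0.5329  0.685 ]
 [ 0.0179  0.6611  0.75    1.1202]
 [ 0.      0.      0.      1.    ]] ['color', 'camera_matrix', 'cam_to_world']
top [[425.0078   0.     259.6958]
 [  0.     425.0078 199.8263]
 [  0.       0.       1.    ]] [[-0.0123  0.987  -0.1604  0.2409]
 [-0.9999 -0.0128 -0.0023 -0.0434]
 [-0.0043  0.1604  0.987   1.2998]
 [ 0.      0.      0.      1.    ]] ['color', 'camera_matrix', 'cam_to_world']
{'t': 0.1, 'joint_pos': array([-1.306 ,  0.4683, -0.0116,  1.6035,  0.006 ,  1.0714, -0.0563]), 'qvel': array([-0.    , -0.0034, -0.0001, -0.0019, -0.0005, -0.0007, -0.0011]), 'joint_torque': array([  0.001 , -52.1646,  -0.0125, -24.4367,  -0.0569,   0.014 ,
         0.    ]), 'eef_pos': array([0.1969, 0.6191, 0.3019]), 'orientation': array([[-0.953 ,  0.303 , -0.0004],
       [ 0.303 ,  0.953 , -0.0015],
       [-0.0001, -0.0016, -1.    ]]), 'ft_force': array([-0.5871, -0.0775, -0.7699]), 'wrist_torque': array([0.0039, 0.0083, 0.0406]), 'gripper_force': 0.0, 'width': 0.09170499983730078}
```

View pics/scene0.png

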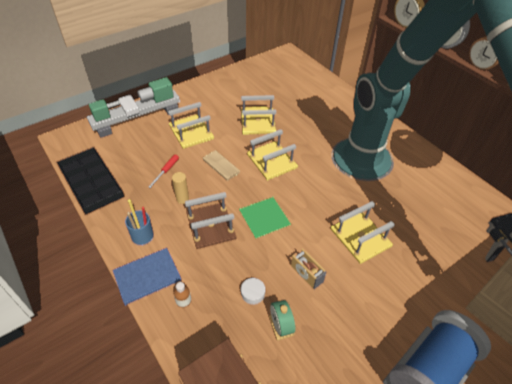

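View pics/top0.png

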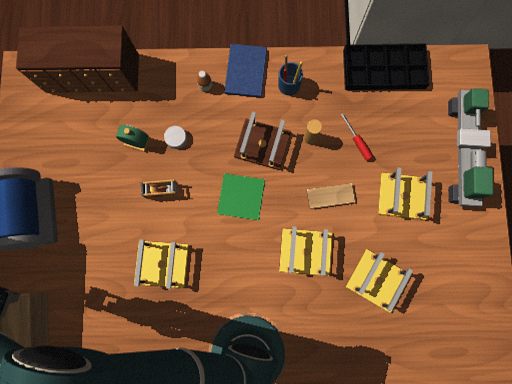

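The scene view shows the brown stand at scene (212,222) / top (263,140). The four yellow stands, at top (163,265), (307,252), (379,280) and (406,195), are look-alikes. The pale board is at scene (221,165) / top (331,196), the movement at scene (307,267) / top (161,189), and the mat at scene (264,217) / top (241,197). Things that could be mistaken:
- **Stand:** the yellow stands. I choose the brown one.
- **Seatboard:** nothing similar, since the blue cloth at top (246,70) and the brown cabinet at (78,58) don't match.
- **Mat:** the blue cloth.
- **Movement:** the green alarm clock at top (132,137).

I'll check these in one close crop.

```bash
cat > h.py <<'E'
import numpy as np,cv2
from plant import get_state, imaging
np.set_printoptions(precision=4,suppress=True)
def ray(d,uv):
    uv=np.atleast_2d(np.asarray(uv,float)); K=d["camera_matrix"]; T=np.array(d["cam_to_world"])
    v=np.c_[(uv[:,0]-K[0,2])/K[0,0],-(uv[:,1]-K[1,2])/K[1,1],-np.ones(len(uv))]@T[:3,:3].T
    return T[:3,3],v
def plane(d,uv,z):
    o,v=ray(d,uv); return (o+v*((z-o[2])/v[:,2])[:,None])
def proj(d,P):
    K=d["camera_matrix"]; T=np.linalg.inv(d["cam_to_world"]); p=np.atleast_2d(P)@T[:3,:3].T+T[:3,3]
    return np.c_[K[0,2]-K[0,0]*p[:,0]/p[:,2],K[1,2]+K[1,1]*p[:,1]/p[:,2]]
def crop(img,x0,y0,x1,y1,f): return cv2.resize(np.ascontiguousarray(img[y0:y1,x0:x1,::-1]),None,fx=f,fy=f,interpolation=cv2.INTER_CUBIC)
E
python3 - <<'E'
from h import *
t=imaging.read_camera("top");s=imaging.read_camera("scene")
np.save("pics/t0.npy",t["color"]);np.save("pics/s0.npy",s["color"])
a=np.hstack([crop(t["color"],220,105,320,175,4),crop(t["color"],295,160,395,230,4)])
b=np.hstack([crop(t["color"],130,160,230,230,4),crop(s["color"],265,230,365,300,4)])
cv2.imwrite("pics/c1.png",np.vstack([a,b]))
hsv=cv2.cvtColor(t["color"],cv2.COLOR_RGB2HSV)
for n,(u,v) in dict(board=(331,196),wood=(331,215),mat=(241,197),foot=(176,190),brass=(160,188)).items(): print(n,hsv[v,u],t["color"][v,u])
E
```

```text
board [ 16 120 192] [192 150 102]
wood [ 11 160 185] [185 113  69]
mat [ 66 152 144] [ 58 144  75]
foot [17 44 52] [52 48 43]
brass [  8 160  91] [91 49 34]
```

View pics/c1.png

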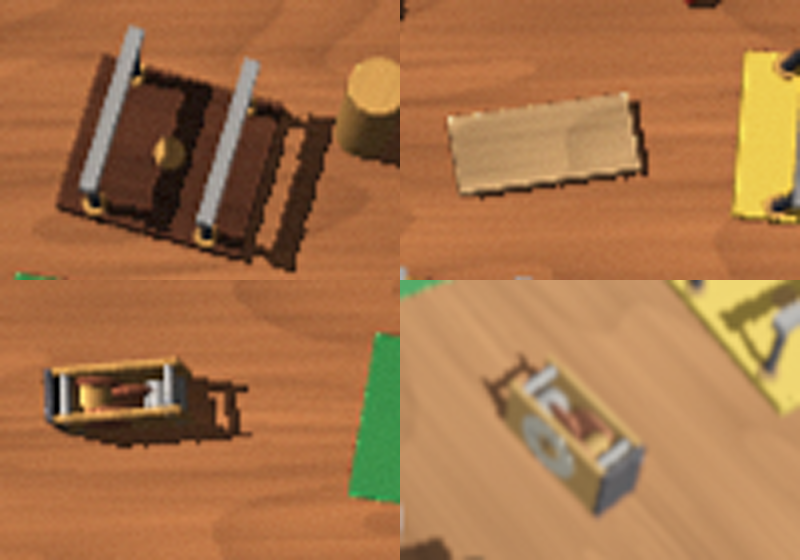

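The close crop confirms the brown stand (rails at top px ~(247,132) and (277,142)), the pale board with its corners clear, and the movement lying down. A plain steel end plate faces left/near in both views, so the foot is probably at the +y end. I'll verify that with the wrist camera.

```bash
cat > m.py <<'E'
from h import *
def rect(d,mask,box,z,minA=30,n=1):
    x0,y0,x1,y1=box; m=np.zeros_like(mask); m[y0:y1,x0:x1]=mask[y0:y1,x0:x1]
    c=sorted(cv2.findContours(m,cv2.RETR_EXTERNAL,cv2.CHAIN_APPROX_NONE)[0],key=cv2.contourArea)[::-1][:n]
    out=[]
    for k in c:
        if cv2.contourArea(k)<minA: continue
        P=plane(d,k[:,0,:],z)[:,:2]; r=cv2.minAreaRect((P*1000).astype(np.float32)); out.append(r)
        print("  c %.1f %.1f size %.1f %.1f ang %.1f"%(*r[0],*r[1],r[2]), "px",k[:,0].mean(0).round(0))
    return out
E
python3 - <<'E'
from m import *
boxes=dict(top=dict(board=(295,175,365,220),mat=(210,165,275,230),rails=(225,105,298,172),mov=(135,170,190,210),weight=(300,115,325,150),y1=(275,222,340,280),y2=(345,245,415,315)),
 scene=dict(board=(195,140,245,185),mat=(235,190,295,240),rails=(180,185,240,245),mov=(285,240,330,290),weight=(165,165,192,210),y1=(245,125,300,180),y2=(238,92,280,140)))
for n in ("top","scene"):
    d=imaging.read_camera(n); h=cv2.cvtColor(d["color"],cv2.COLOR_RGB2HSV); H,S,V=[h[...,i].astype(int) for i in range(3)]; B=boxes[n]
    u=lambda m:(m*255).astype(np.uint8)
    print(n,"board");rect(d,u((H>=14)&(H<25)&(S<135)&(V>120)),B["board"],.015)
    print("mat");rect(d,u((H>50)&(H<80)&(S>100)),B["mat"],.003)
    g=u((S<50)&(V>105))
    print("rails");rect(d,g,B["rails"],.09,n=2); print("y1");rect(d,g,B["y1"],.09,n=2);print("y2");rect(d,g,B["y2"],.09,n=2)
    print("mov brass");rect(d,u((H>=13)&(H<30)&(S>80)&(V>60)|(S<70)),B["mov"],.06,n=2)
    print("weight");rect(d,u((H>=15)&(H<30)&(S>90)&(V>140)),B["weight"],.11)
E
```

```text
top board
  c 460.5 -257.2 size 61.2 139.5 ang 7.2 px [330. 196.]
mat
  c 463.8 18.3 size 129.2 128.3 ang 80.6 px [241. 197.]
rails
  c 642.5 -6.8 size 11.9 129.7 ang 73.0 px [248. 132.]
  c 615.7 -92.7 size 11.6 129.2 ang 72.8 px [277. 140.]
y1
  c 285.3 -220.4 size 12.0 126.8 ang 84.8 px [324. 252.]
  c 294.7 -130.7 size 10.5 127.2 ang 84.3 px [292. 249.]
y2
  c 180.3 -427.4 size 14.1 128.0 ang 58.7 px [400. 289.]
  c 226.9 -349.9 size 12.7 127.8 ang 58.7 px [371. 273.]
mov brass
  c 478.8 258.4 size 56.5 111.3 ang 3.9 px [162. 189.]
weight
  c 644.7 -191.6 size 41.5 65.8 ang 26.5 px [311. 129.]
scene board
  c 459.0 -275.3 size 225.8 185.2 ang 55.9 px [220. 163.]
mat
  c 464.5 17.3 size 123.3 124.0 ang 80.4 px [264. 217.]
rails
  c 645.4 -5.1 size 41.9 127.7 ang 61.7 px [214. 221.]
  c 619.4 -89.4 size 26.9 130.9 ang 71.3 px [205. 199.]
y1
  c 289.1 -217.1 size 27.8 133.6 ang 85.9 px [266. 137.]
  c 298.6 -127.7 size 23.9 131.8 ang 85.2 px [279. 152.]
y2
  c 184.5 -418.9 size 32.2 123.5 ang 56.2 px [257.  98.]
  c 230.0 -348.3 size 36.2 126.9 ang 56.1 px [259. 112.]
mov brass
  c 487.4 259.8 size 169.3 132.3 ang 52.2 px [307. 264.]
weight
  c 665.4 -163.4 size 142.1 48.6 ang 68.8 px [180. 187.]
```

Measured, top view:
- **Board:** (460, -257), yaw 7.2°, 61x140 mm.
- **Stand middle:** (629, -50), rails 90.0 mm apart, yaw -17.2°. The scene view agrees to 3 mm.
- **Mat:** (464, 18).
- **Movement:** about (479, 258).

I'll move over the movement first to check its foot with the wrist camera on the way.

```bash
cat > g.py <<'E'
from h import *
from scipy.spatial.transform import Rotation as Ro
def down(yawy,tilt=0):
    "tool down, tool y at world angle yawy (deg), then tilted about tool y by tilt deg"
    a=np.radians(yawy); y=np.array([np.cos(a),np.sin(a),0]); z=np.array([0,0,-1.]); x=np.cross(y,z)
    return np.c_[x,y,z]@Ro.from_euler("y",tilt,degrees=True).as_matrix()
def go(p,R,s=None):
    s=s or get_state(); R0=s["orientation"]
    print("shift cm",(R0.T@(np.array(p)-s["eef_pos"])*100).round(2),"turn",np.degrees(Ro.from_matrix(R0.T@R).as_rotvec()).round(2))
E
python3 -c "
from g import *
go([.42,.22,.30],down(7.2))"
```

```text
shift cm [-33.36 -31.3    0.26] turn [-0.03  0.02 65.16]
```

```bash
python3 -m inch '[[-1,[-33.4,-31.3,0.2],[0,0,65.2]],[-1,[-33.4,-31.3,0.2],[0,0,65.2]],[-1,[-33.4,-31.3,0.2],[0,0,65.2]],[-1,[-33.4,-31.3,0.2],[0,0,65.2]],[-1,[-33.4,-31.3,0.2],[0,0,65.2]],[-1,[-33.4,-31.3,0.2],[0,0,65.2]],[-1,[-33.4,-31.3,0.2],[0,0,65.2]],[-1,[-33.4,-31.3,0.2],[0,0,65.2]],[-1,[-33.4,-31.3,0.2],[0,0,65.2]],[-1,[-33.4,-31.3,0.2],[0,0,65.2]]]'
python3 -c "
from g import *
print(get_state()['joint_pos'])
w=imaging.read_camera('wrist');print(w['camera_matrix'],w['tool_from_camera'],w.keys())
t=imaging.read_camera('top')['color']
cv2.imwrite('pics/w1.png',w['color'][:,:,::-1])
go([.4605,-.2572,.2],down(7.2))"
```

```text
t: 1.55
eef_pos: [0.4198, 0.2212, 0.3007]
orientation: [[-0.126, 0.992, -0.0], [0.992, 0.126, 0.0], [0.0, -0.0, -1.0]]
ft_force: [-0.2, 1.1, -0.3]
width: 0.0915
gripper_force: 0.0
[-0.8992  0.1687  0.3848  2.0422 -0.0785  0.9443 -0.3465]
[[297.3186   0.     250.937 ]
 [  0.     297.3186 190.8915]
 [  0.       0.       1.    ]] [[ 0.0001  0.9661  0.2583  0.0722]
 [ 1.     -0.     -0.0003 -0.0002]
 [-0.0003  0.2583 -0.9661 -0.0821]
 [ 0.      0.      0.      1.    ]] dict_keys(['color', 'camera_matrix', 'tool_from_camera'])
shift cm [-47.99  -2.05  10.05] turn [-0.01 -0.01  0.12]
```

View pics/w1.png

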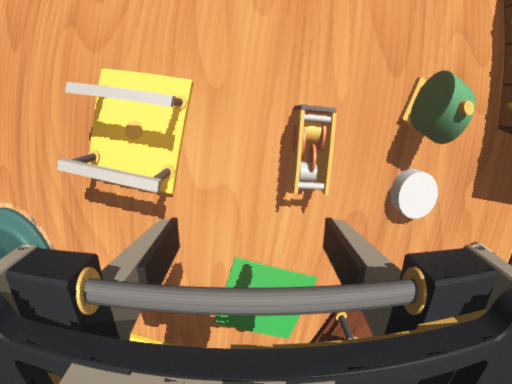

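The wrist view shows the movement with its full-width dark steel foot plate at (317,108), the +y end. The other end, (312,186), has only pillars. So the foot points to +y. Now the board.

```bash
python3 -m inch '[[-1,[-48,-2,0],[0,0,0]],[-1,[-48,-2,0],[0,0,0]],[-1,[-48,-2,0],[0,0,0]],[-1,[-48,-2,0],[0,0,0]],[-1,[-48,-2,0],[0,0,0]],[-1,[-48,-2,0],[0,0,0]],[-1,[-48,-2,0],[0,0,0]],[-1,[-48,-2,10],[0,0,0]],[-1,[-48,-2,10],[0,0,0]],[-1,[-48,-2,10],[0,0,0]]]'
cat > wr.py <<'E'
from g import *
def wpix(w,s,uv,z):
    "wrist fisheye pixels -> world points on plane z"
    K=w["camera_matrix"]; uv=np.atleast_2d(np.asarray(uv,float))-[K[0,2],K[1,2]]; r=np.hypot(*uv.T); th=r/K[0,0]
    k=np.sin(th)/np.maximum(r,1e-9); v=np.c_[uv[:,0]*k,-uv[:,1]*k,-np.cos(th)]
    T=np.eye(4);T[:3,:3]=s["orientation"];T[:3,3]=s["eef_pos"];T=T@w["tool_from_camera"]
    v=v@T[:3,:3].T; o=T[:3,3]; return o+v*((z-o[2])/v[:,2])[:,None]
E
python3 -c "
from wr import *
s=get_state();w=imaging.read_camera('wrist');h=cv2.cvtColor(w['color'],cv2.COLOR_RGB2HSV);H,S,V=[h[...,i] for i in range(3)]
m=((H>=14)&(H<25)&(S<135)&(V>110)).astype(np.uint8)*255
m=cv2.morphologyEx(m,cv2.MORPH_OPEN,np.ones((3,3)))
for k in sorted(cv2.findContours(m,0,1)[0],key=cv2.contourArea)[-3:]:
    P=wpix(w,s,k[:,0,:],.015)[:,:2]; print(cv2.contourArea(k),k[:,0].mean(0),cv2.minAreaRect((P*1000).astype(np.float32)))
cv2.imwrite('pics/w2.png',w['color'][:,:,::-1])
go([.4605,-.2572,.092],down(7.2))"
```

```text
t: 2.9
eef_pos: [0.4591, -0.2583, 0.1978]
orientation: [[-0.124, 0.992, -0.007], [0.992, 0.124, 0.001], [0.002, -0.007, -1.0]]
ft_force: [-0.1, 0.8, 0.7]
width: 0.0921
gripper_force: 0.0
1808.5 [67.2792 31.8127] ((236.1672821044922, -110.90740203857422), (17.185791015625, 182.36788940429688), 84.01426696777344)
2032.0 [ 55.2992 148.1654] ((235.87014770507812, -235.6311492919922), (22.415115356445312, 163.70736694335938), 84.36283111572266)
8854.5 [256.677  190.1354] ((462.5440673828125, -259.0714111328125), (59.68346405029297, 139.59751892089844), 7.407802104949951)
shift cm [ 0.07  0.07 10.79] turn [-0.17 -0.06 -0.03]
```

```bash
python3 -m inch '[[-1,[0.1,0.2,5],[0,0,0]],[-1,[0.1,0.2,10],[0,0,0]],[-1,[0.1,0.2,10.7],[0,0,0]],[-1,[0.1,0.2,10.7],[0,0,0]],[1,[0.1,0.2,10.7],[0,0,0]],[1,[0.1,0.2,10.7],[0,0,0]],[1,[0.1,0.2,10.7],[0,0,0]],[1,[0.1,0.2,10.7],[0,0,0]],[1,[0.1,0.2,10.7],[0,0,0]],[1,[0.1,0.2,10.7],[0,0,0]]]'
```

```text
t: 4.2
eef_pos: [0.4625, -0.2576, 0.0943]
orientation: [[-0.125, 0.992, 0.001], [0.992, 0.125, 0.0], [0.0, 0.001, -1.0]]
ft_force: [-0.7, 1.1, 5.6]
width: 0.059
gripper_force: 30.0
```

```bash
python3 -m inch '[[1,[0,0,-1],[0,0,0]],[1,[0,0,-3],[0,0,0]],[1,[0,0,-8],[0,0,0]],[1,[0,0,-14],[0,0,0]],[1,[0,0,-16],[0,0,0]],[1,[0,0,-16],[0,0,0]]]'
python3 -c "
from g import *
w=imaging.read_camera('wrist')
cv2.imwrite('pics/w3.png',w['color'][:,:,::-1])
go([.629,-.0497,.25],down(-17.2))"
```

```text
t: 4.95
eef_pos: [0.4629, -0.2579, 0.256]
orientation: [[-0.125, 0.992, 0.005], [0.992, 0.125, -0.001], [-0.001, 0.004, -1.0]]
ft_force: [0.2, -0.0, -1.7]
width: 0.0595
gripper_force: 30.0
shift cm [18.52 19.14  0.48] turn [ 0.1  -0.02 24.37]
```

View pics/w3.png

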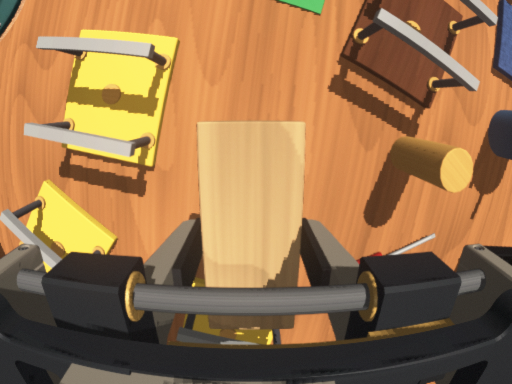

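The board is held level between the pads: far edge at (197–304,122), near edge around (297,328). I'll work out where it sits in the tool frame.

```bash
python3 -c "
from wr import *
w=imaging.read_camera('wrist')
s=dict(orientation=np.eye(3),eef_pos=np.zeros(3))
print(wpix(w,s,[(198,122),(304,122),(205,328),(297,328)],.0793)*1000)
"
```

```text
[[ 67.8272 -28.8986  79.3   ]
 [ 67.8328  28.7318  79.3   ]
 [-71.0217 -32.5036  79.3   ]
 [-71.0376  32.3781  79.3   ]]
```

```bash
python3 -c "
from wr import *
im=cv2.imread('pics/w3.png');g=cv2.cvtColor(im,cv2.COLOR_BGR2HSV);H,S=g[...,0].astype(int),g[...,1].astype(int)
w=imaging.read_camera('wrist');s=dict(orientation=np.eye(3),eef_pos=np.zeros(3))
m=(H>=14)&(H<25)&(S<125)
for r in range(126,326,12):
    c=np.where(m[r,185:320])[0]+185; 
    if len(c): a=wpix(w,s,[(c[0]-.5,r),(c[-1]+.5,r)],.0793)*1000; print(r,c[0],c[-1],a[:,:2].ravel(),(a[1]-a[0])[1])
"
```

```text
126 197 304 [ 65.6531 -29.7763  65.6439  29.0534] 58.82964914737377
138 198 304 [ 59.0313 -29.3728  59.0358  29.2076] 58.580401321700336
150 198 304 [ 52.3794 -29.5592  52.3829  29.3954] 58.95458697926615
162 199 304 [ 45.6533 -29.2135  45.6625  29.6179] 58.831430869591244
174 199 303 [ 38.8453 -29.4654  38.8469  29.3047] 58.77010431934376
186 200 302 [ 31.9202 -29.1776  31.9208  29.0184] 58.196026329672705
198 200 302 [ 24.8565 -29.4989  24.8561  29.3416] 58.84048679960904
210 200 301 [ 17.6217 -29.8607  17.6248  29.1155] 58.976164412232194
222 185 319 [ 10.0519 -39.3324  10.0279  40.4076] 79.7399954189504
234 185 319 [  2.3215 -39.9248   2.2871  41.0218] 80.9466855978209
246 186 314 [ -5.6689 -39.953   -5.6384  38.5493] 78.50233392035884
258 185 317 [-14.0197 -41.3154 -14.0282  41.1741] 82.48948051064505
270 185 317 [-22.7236 -42.1266 -22.7341  41.9884] 84.11509136368576
282 189 319 [-31.7179 -40.3508 -31.9417  44.2364] 84.58712464950213
294 185 319 [-41.4825 -44.0232 -41.5844  45.2701] 89.29327658524198
306 185 317 [-51.679  -45.1302 -51.6967  45.0032] 90.13332102032793
318 187 293 [-62.4196 -44.9122 -61.4125  29.157 ] 74.06913157977964
```

The board is level (constant width), centred in y, with its centre about -1 mm in tool x. Moving above the stand.

```bash
python3 -m inch '[[1,[18.5,19.2,0.5],[0,0,24.4]],[1,[18.5,19.2,0.5],[0,0,24.4]],[1,[18.5,19.2,0.5],[0,0,24.4]],[1,[18.5,19.2,0.5],[0,0,24.4]],[1,[18.5,19.2,0.5],[0,0,24.4]],[1,[18.5,19.2,0.5],[0,0,24.4]],[1,[18.5,19.2,0.5],[0,0,24.4]],[1,[18.5,19.2,0.5],[0,0,24.4]]]'
python3 -c "
from wr import *
s=get_state();w=imaging.read_camera('wrist');h=cv2.cvtColor(w['color'],cv2.COLOR_RGB2HSV);H,S,V=[h[...,i] for i in range(3)]
m=((S<45)&(V>100)).astype(np.uint8)*255
for k in sorted(cv2.findContours(m,0,1)[0],key=cv2.contourArea)[-6:]:
    P=wpix(w,s,k[:,0,:],.09)[:,:2]; print(cv2.contourArea(k),k[:,0].mean(0),np.array(cv2.boxPoints(cv2.minAreaRect((P*1000).astype(np.float32)))).round(0).tolist())
cv2.imwrite('pics/w4.png',w['color'][:,:,::-1])
go([.630,-.0485,.195],down(-17.2))"
```

```text
t: 6.1
eef_pos: [0.6288, -0.0523, 0.2489]
orientation: [[0.3, 0.954, -0.0], [0.954, -0.3, -0.0], [-0.0, -0.0, -1.0]]
ft_force: [-0.1, -0.4, -1.7]
width: 0.0597
gripper_force: 30.0
344.5 [317.3766 144.1169] [[684.0, -26.0], [704.0, -32.0], [708.0, -20.0], [687.0, -14.0]]
410.5 [471.3333 281.1235] [[823.0, -238.0], [875.0, -254.0], [884.0, -228.0], [832.0, -211.0]]
410.5 [ 30.9259 281.1852] [[312.0, -77.0], [365.0, -94.0], [373.0, -67.0], [320.0, -50.0]]
703.0 [502.3519 190.4259] [[878.0, -160.0], [916.0, -160.0], [917.0, -107.0], [878.0, -107.0]]
794.0 [501.5083 238.2   ] [[874.0, -152.0], [886.0, -248.0], [926.0, -243.0], [914.0, -147.0]]
5174.5 [251.501 298.796] [[477.0, -130.0], [710.0, -203.0], [719.0, -174.0], [486.0, -101.0]]
shift cm [ 0.35 -0.    5.4 ] turn [ 0.  -0.  -0.2]
```

View pics/w4.png

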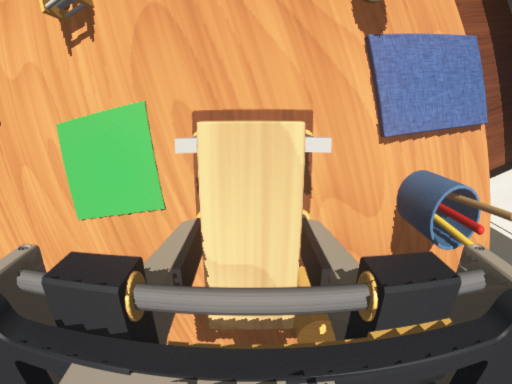

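The rail sticks out evenly on both sides of the board, from (175,145) to (331,145). Its wrist-measured end (706,-26) matches the prediction (704.6,-26). Lowering.

```bash
python3 -m inch '[[1,[0.3,0.05,3],[0,0,-0.2]],[1,[0.3,0.05,5.4],[0,0,-0.2]],[1,[0.3,0.05,5.6],[0,0,-0.2]],[1,[0.3,0.05,5.8],[0,0,-0.2]],[1,[0.3,0.05,5.8],[0,0,-0.2]]]'
```

```text
t: 6.78
eef_pos: [0.6315, -0.0477, 0.1918]
orientation: [[0.293, 0.956, 0.002], [0.956, -0.293, 0.0], [0.001, 0.002, -1.0]]
ft_force: [-0.2, 0.6, -1.0]
width: 0.0592
gripper_force: 30.0
```

```bash
python3 -m inch '[[1,[0,0,0.2],[0,0,0]],[1,[0,0,0.3],[0,0,0]],[1,[0,0,0.3],[0,0,0]]]'
```

```text
t: 7.15
eef_pos: [0.631, -0.0472, 0.1877]
orientation: [[0.293, 0.956, -0.0], [0.956, -0.293, 0.0], [0.0, -0.0, -1.0]]
ft_force: [-1.1, -0.2, -0.3]
width: 0.0596
gripper_force: 30.0
```

```bash
python3 -m inch '[[1,[-0.15,-0.05,0],[0,0,0]],[1,[-0.15,-0.05,0.15],[0,0,0]],[1,[-0.15,-0.05,0.25],[0,0,0]],[1,[-0.15,-0.05,0.25],[0,0,0]]]'
```

```text
t: 7.65
eef_pos: [0.6301, -0.0486, 0.185]
orientation: [[0.293, 0.956, -0.0], [0.956, -0.293, 0.0], [-0.0, -0.0, -1.0]]
ft_force: [-0.4, -0.1, -1.6]
width: 0.0596
gripper_force: 30.0
```

```bash
python3 -m inch '[[1,[0,0,0.1],[0,0,0]],[1,[0,0,0.15],[0,0,0]],[1,[0,0,0.15],[0,0,0]]]'
```

```text
t: 8.02
eef_pos: [0.6302, -0.0487, 0.1843]
orientation: [[0.293, 0.956, 0.0], [0.956, -0.293, 0.0], [0.0, 0.0, -1.0]]
ft_force: [-2.4, 0.8, 5.0]
width: 0.0592
gripper_force: 30.0
```

Contact (+5 N) at exactly the expected height. Releasing and going up.

```bash
python3 -m inch '[[-1,[0,0,0],[0,0,0]],[-1,[0,0,0],[0,0,0]],[-1,[0,0,0],[0,0,0]],[-1,[0,0,0],[0,0,0]],[-1,[0,0,-2],[0,0,0]],[-1,[0,0,-6],[0,0,0]],[-1,[0,0,-12],[0,0,0]],[-1,[0,0,-15],[0,0,0]]]'
cat > chk.py <<'E'
from m import *
d=imaging.read_camera("top"); h=cv2.cvtColor(d["color"],cv2.COLOR_RGB2HSV); H,S,V=[h[...,i].astype(int) for i in range(3)]
rect(d,((H>=14)&(H<25)&(S<135)&(V>120)).astype(np.uint8)*255,(215,100,310,180),.105)
E
python3 -c "
from g import *
go([.478,.258,.33],down(3.9))"
```

```text
t: 9.02
eef_pos: [0.631, -0.0495, 0.3386]
orientation: [[0.294, 0.956, 0.005], [0.956, -0.294, 0.0], [0.002, 0.005, -1.0]]
ft_force: [-0.2, 0.1, -0.2]
width: 0.0917
gripper_force: 0.0
shift cm [ 24.9  -23.66   0.78] turn [  0.31  -0.04 -20.98]
```

```bash
python3 -m inch '[[-1,[19,-20,0],[0,0,-21]],[-1,[19,-20,0],[0,0,-21]],[-1,[19,-20,0],[0,0,-21]],[-1,[19,-20,0],[0,0,-21]],[-1,[19,-20,0],[0,0,-21]],[-1,[19,-20,0],[0,0,-21]],[-1,[19,-20,0],[0,0,-21]],[-1,[19,-20,0],[0,0,-21]]]'
python3 chk.py
python3 -c "
from wr import *
s=get_state();w=imaging.read_camera('wrist');print(s['eef_pos'])
cv2.imwrite('pics/w5.png',w['color'][:,:,::-1])
W=crop(w['color'],150,40,350,190,4);cv2.imwrite('pics/w5c.png',W)
"
```

```text
t: 10.02
eef_pos: [0.4955, 0.1899, 0.334]
orientation: [[-0.066, 0.998, 0.001], [0.998, 0.066, -0.0], [-0.0, 0.001, -1.0]]
ft_force: [0.0, 1.0, 0.1]
width: 0.0917
gripper_force: 0.0
  c 619.4 -49.2 size 146.0 103.9 ang 87.6 px [264. 136.]
[0.4954 0.1901 0.3339]
```

View pics/w5c.png

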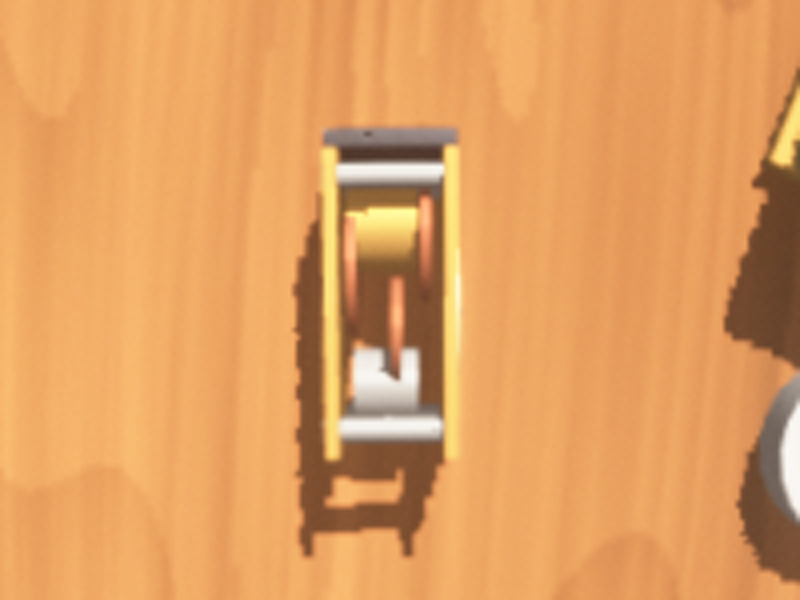

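The crop shows the foot plate at the top edge, corners (322,129) and (459,129), and the plate tips at (324,459) and (458,459).

```bash
python3 -c "
from wr import *
s=get_state();w=imaging.read_camera('wrist')
c=np.array([(322,129),(459,129),(324,459),(458,459)])/4.-.4+[150,40]
P=wpix(w,s,c,.06)*1000; print(P,P.mean(0))
print(np.linalg.norm(P[1]-P[0]),np.linalg.norm(P[2]-P[0]))
d=(P[0]+P[1]-P[2]-P[3]);print('foot dir',np.degrees(np.arctan2(d[1],d[0])))
t=imaging.read_camera('top');cv2.imwrite('pics/t2c.png',np.hstack([crop(t['color'],220,100,320,175,4),crop(imaging.read_camera('scene')['color'],175,180,250,255,4)]))
go([.478,.258,.33],down(3.9))"
```

```text
[[462.6201 310.5366  60.    ]
 [502.88   313.0919  60.    ]
 [469.2518 211.2254  60.    ]
 [509.5913 213.8755  60.    ]] [486.0858 262.1823  60.    ]
40.34085627062782 99.53238235531792
foot dir 93.84506110834162
shift cm [ 6.8  -1.23  0.36] turn [-0.    0.01 -0.01]
```

View pics/t2c.png

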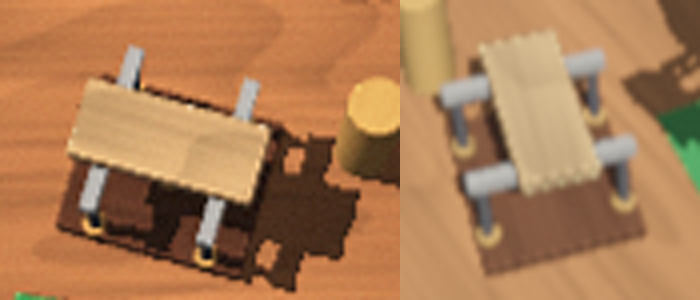

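Both views show the board flat across both rails, square and central. The movement is centred at (486,262), 40.3x99.5 mm as expected, with its foot direction at 93.85°. I'll grip it leaning 45° towards the foot, so that it stands with the tool leaning 45° the other way.

```bash
python3 -c "
from g import *
t=imaging.read_camera('top')
c=np.array([(92,80),(272,127),(250,202),(68,155)])/4.-.4+[220,100]
P=plane(t,c,.105)*1000;print(P,P.mean(0));d=P[1]+P[2]-P[0]-P[3];print(np.degrees(np.arctan2(d[1],d[0]))+90)
R=down(3.85,45); g=np.array([.4864,.2572,.03])
print(R)
go(g-.189*R[:,2]+[0,0,.05],R)"
```

```text
[[ 674.6404    6.7367  105.    ]
 [ 636.9089 -124.6409  105.    ]
 [ 580.5191 -107.3908  105.    ]
 [ 617.7093   24.5763  105.    ]] [627.4444 -50.1797 105.    ]
-15.881081679621431
[[-0.0475  0.9977 -0.0475]
 [ 0.7055  0.0671  0.7055]
 [ 0.7071  0.     -0.7071]]
shift cm [-6.72 -0.4  12.  ] turn [-0.03 45.01  0.06]
```

```bash
python3 -m inch '[[-1,[-6.7,-0.4,4],[0,10,0]],[-1,[-6.7,-0.4,8],[0,20,0]],[-1,[-6.7,-0.4,12],[0,30,0]],[-1,[-6.7,-0.4,12],[0,40,0]],[-1,[-6.7,-0.4,12],[0,45,0]],[-1,[-6.7,-0.4,12],[0,45,0]],[-1,[-6.7,-0.4,12],[0,45,0]]]'
python3 -c "
from g import *
print(get_state()['joint_pos'])
R=down(3.85,45); g=np.array([.4864,.2572,.03])
go(g-.189*R[:,2],R);go(g-.069*R[:,2],R)"
```

```text
t: 11.2
eef_pos: [0.4955, 0.1248, 0.2139]
orientation: [[-0.05, 0.998, -0.049], [0.707, 0.07, 0.704], [0.706, 0.001, -0.708]]
ft_force: [-0.3, 0.4, 0.1]
width: 0.0918
gripper_force: 0.0
[-0.3264  0.4935  0.4322  2.079  -1.1282  1.155   0.9322]
shift cm [-3.61 -0.02  3.49] turn [-0.09  0.1   0.13]
shift cm [-3.59 -0.   15.49] turn [-0.09  0.1   0.13]
```

```bash
python3 -m inch '[[-1,[-3.6,0,3.5],[0,0,0]],[-1,[-3.6,0,8],[0,0,0]],[-1,[-3.6,0,12],[0,0,0]],[-1,[-3.6,0,15],[0,0,0]],[-1,[-3.6,0,15.5],[0,0,0]],[-1,[-3.6,0,15.5],[0,0,0]]]'
python3 -c "
from g import *
R=down(3.85,45); g=np.array([.4864,.2572,.03])
go(g-.069*R[:,2],R)
w=imaging.read_camera('wrist');cv2.imwrite('pics/w6.png',w['color'][:,:,::-1])"
```

```text
t: 11.95
eef_pos: [0.4899, 0.2081, 0.0792]
orientation: [[-0.05, 0.998, -0.048], [0.706, 0.069, 0.705], [0.706, 0.001, -0.708]]
ft_force: [0.5, -0.5, -0.3]
width: 0.0917
gripper_force: 0.0
shift cm [ 0.   -0.02  0.05] turn [-0.04  0.06  0.14]
```

View pics/w6.png

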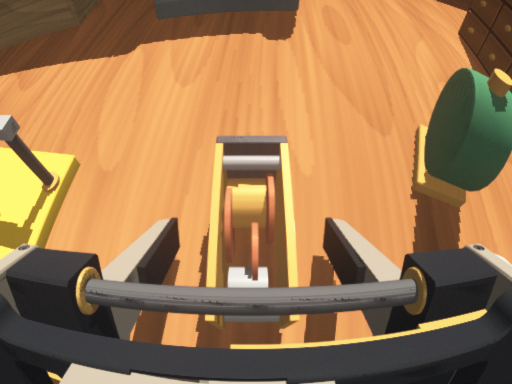

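The movement sits centrally between the open fingers, plates at columns ~215 and ~290 and foot at row 140. Now I grip and lift a little.

```bash
python3 -m inch '[[1,[0,0,0],[0,0,0]],[1,[0,0,0],[0,0,0]],[1,[0,0,0],[0,0,0]],[1,[0,0,0],[0,0,0]],[1,[0,0,0],[0,0,0]],[1,[0,0,0],[0,0,0]],[1,[0.7,0,-0.7],[0,0,0]],[1,[3.5,0,-3.5],[0,0,0]],[1,[7,0,-7],[0,0,0]],[1,[10,0,-10],[0,0,0]]]'
python3 -c "
from g import *
print(get_state()['joint_pos'])
R=down(3.85,-45); m=np.array([.464,.018,.003+.055+.15])
go(m-.069*R[:,2],R);print(m-.069*R[:,2])"
```

```text
t: 13.25
eef_pos: [0.4889, 0.2081, 0.2215]
orientation: [[-0.049, 0.998, -0.049], [0.706, 0.069, 0.704], [0.706, -0.0, -0.708]]
ft_force: [1.1, 0.6, -5.0]
width: 0.04
gripper_force: 30.0
[-0.146   0.4457  0.0053  2.07   -1.0849  0.9247  0.7491]
shift cm [ -7.36  -3.79 -12.33] turn [ -0.02 -89.92   0.13]
[0.4607 0.0667 0.2568]
```

```bash
python3 -c "
from g import *
R=down(-9.4,-45); m=np.array([.464,.018,.003+.055+.15])
go(m-.069*R[:,2],R);print(R)"
```

```text
shift cm [ -7.45  -2.67 -12.42] turn [ -0.01 -89.48  14.84]
[[ 0.1155  0.9866 -0.1155]
 [ 0.6976 -0.1633 -0.6976]
 [-0.7071  0.     -0.7071]]
```

```bash
python3 -m inch '[[1,[-1,-0.3,-2],[0,-9,1.5]],[1,[-2,-0.6,-4],[0,-18,3]],[1,[-3,-1,-6],[0,-28,4.6]],[1,[-4,-1.3,-8],[0,-38,6.3]],[1,[-5,-1.7,-10],[0,-48,8]],[1,[-6,-2,-11],[0,-58,9.6]],[1,[-7,-2.5,-12],[0,-68,11.3]],[1,[-7.4,-2.7,-12.4],[0,-78,12.9]],[1,[-7.4,-2.7,-12.4],[0,-88,14.6]],[1,[-7.4,-2.7,-12.4],[0,-89.5,14.8]]]'
python3 -c "
from g import *
print(get_state()['joint_pos'])
R=down(-9.4,-45); m=np.array([.464,.018,.003+.055+.15])
go(m-.069*R[:,2],R)"
```

```text
t: 14.5
eef_pos: [0.4715, 0.069, 0.2541]
orientation: [[0.111, 0.987, -0.114], [0.699, -0.16, -0.697], [-0.707, -0.002, -0.707]]
ft_force: [-0.6, -1.1, -4.9]
width: 0.0398
gripper_force: 30.0
[-0.9006  0.4943  0.5036  1.9627  0.44    1.2295 -0.8095]
shift cm [-0.38  0.09  0.  ] turn [ 0.07 -0.03  0.24]
```

```bash
python3 -m inch '[[1,[1,0.1,1.4],[0,0,0.2]],[1,[4,0.1,4.4],[0,0,0.2]],[1,[7,0.1,7.4],[0,0,0.2]],[1,[9,0.1,9.4],[0,0,0.2]],[1,[9.5,0.1,9.9],[0,0,0.2]],[1,[9.5,0.1,9.9],[0,0,0.2]]]'
python3 -c "
from g import *
R=down(-9.4,-45); m=np.array([.464,.018,.003+.055])
go(m-.069*R[:,2],R)
t=imaging.read_camera('top');s=imaging.read_camera('scene')
cv2.imwrite('pics/c7.png',np.hstack([crop(t['color'],190,140,290,240,4),crop(s['color'],215,145,315,245,4)]))"
```

```text
t: 15.25
eef_pos: [0.4729, 0.0634, 0.1186]
orientation: [[0.12, 0.986, -0.116], [0.698, -0.167, -0.696], [-0.706, 0.003, -0.708]]
ft_force: [0.1, 0.1, -3.9]
width: 0.0399
gripper_force: 30.0
shift cm [ 1.02 -0.14  0.65] turn [-0.04 -0.11 -0.25]
```

View pics/c7.png

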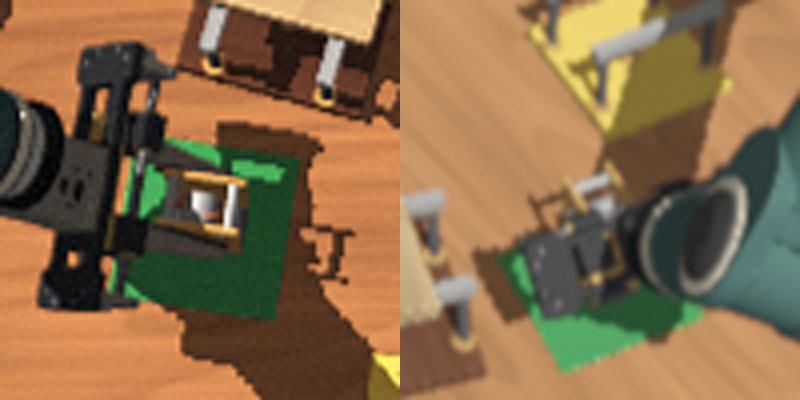

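The movement hangs upright over the mat's centre. Lowering gently.

```bash
python3 -m inch '[[1,[0.5,-0.14,0.15],[0,0,-0.2]],[1,[0.8,-0.14,0.43],[0,0,-0.2]],[1,[0.9,-0.14,0.53],[0,0,-0.2]],[1,[0.9,-0.14,0.53],[0,0,-0.2]]]'
```

```text
t: 15.85
eef_pos: [0.4717, 0.0669, 0.108]
orientation: [[0.115, 0.987, -0.115], [0.698, -0.163, -0.697], [-0.707, -0.0, -0.708]]
ft_force: [-0.1, 0.1, -3.6]
width: 0.0394
gripper_force: 30.0
```

```bash
python3 -m inch '[[1,[0.1,0,0.1],[0,0,0]],[1,[0.15,0,0.15],[0,0,0]],[1,[0.15,0,0.15],[0,0,0]]]'
```

```text
t: 16.23
eef_pos: [0.4719, 0.067, 0.1075]
orientation: [[0.115, 0.987, -0.116], [0.697, -0.163, -0.698], [-0.708, -0.0, -0.706]]
ft_force: [-2.6, 3.9, 10.0]
width: 0.0397
gripper_force: 30.0
```

```bash
python3 -m inch '[[-1,[0,0,0],[0,0,0]],[-1,[0,0,0],[0,0,0]],[-1,[0,0,0],[0,0,0]],[-1,[0,0,0],[0,0,0]],[-1,[0,0,-2],[0,0,0]],[-1,[0,0,-7],[0,0,0]],[-1,[0,0,-10],[0,0,0]],[-1,[0,0,-10],[0,0,0]],[-1,[0,0,-10],[0,0,0]]]'
python3 -c "
from g import *
s=get_state();w=imaging.read_camera('wrist');cv2.imwrite('pics/w8.png',w['color'][:,:,::-1])
go([.4717,.067,.1073],down(-9.4,-45))"
```

```text
t: 17.35
eef_pos: [0.4827, 0.1354, 0.1761]
orientation: [[0.115, 0.986, -0.117], [0.697, -0.164, -0.698], [-0.708, -0.001, -0.707]]
ft_force: [-0.4, 0.2, 0.3]
width: 0.0919
gripper_force: 0.0
shift cm [-0.    0.06  9.73] turn [-0.1   0.07  0.02]
```

View pics/w8.png

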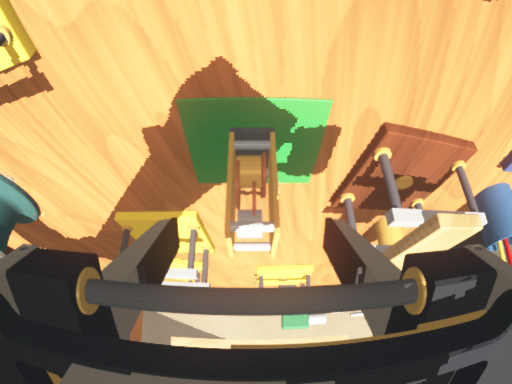

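The movement stands free and upright: foot near edge at (232–273,130) on the mat with corners (179,100), (331,101), (310,184), (197,184). Checking the centring, then gripping again.

```bash
python3 -c "
from wr import *
s=get_state();w=imaging.read_camera('wrist')
M=wpix(w,s,[(179,100),(331,101),(310,184),(197,184)],.003)*1000;print(M,M.mean(0))
F=wpix(w,s,[(232,131),(274,130)],.003)*1000;print(F,F.mean(0)+30*np.array([-.163,-.986,0]))"
```

```text
[[415.4239  91.6673   3.    ]
 [538.3199  70.6904   3.    ]
 [520.2696 -59.8752   3.    ]
 [389.1375 -38.3533   3.    ]] [465.7877  16.0323   3.    ]
[[449.9413  45.3034   3.    ]
 [487.6411  40.5238   3.    ]] [463.9012  13.3336   3.    ]
```

Foot centre is (464,13) and mat centre (466,16), so it is within 3 mm. Regripping and lifting.

```bash
python3 -m inch '[[-1,[0,0.05,4],[0,0,0]],[-1,[0,0.05,8],[0,0,0]],[-1,[0,0.05,9.7],[0,0,0]],[-1,[0,0.05,9.7],[0,0,0]],[1,[0,0.05,9.7],[0,0,0]],[1,[0,0.05,9.7],[0,0,0]],[1,[0,0.05,9.7],[0,0,0]],[1,[0,0.05,9.7],[0,0,0]],[1,[0,0.05,9.7],[0,0,0]],[1,[0,0.05,9.7],[0,0,0]]]'
python3 -m inch '[[1,[-0.7,0,-0.7],[0,0,0]],[1,[-3,0,-3],[0,0,0]],[1,[-6,0,-6],[0,0,0]],[1,[-9,0,-9],[0,0,0]],[1,[-12,0,-12],[0,0,0]],[1,[-12,0,-12],[0,0,0]]]'
python3 - <<'E'
from g import *; from m import rect
d=imaging.read_camera("top"); h=cv2.cvtColor(d["color"],cv2.COLOR_RGB2HSV); H,S,V=[h[...,i].astype(int) for i in range(3)]
for a,b in ((14,125),(15,135),(15,115),(16,135)): rect(d,cv2.morphologyEx(((H>=a)&(H<25)&(S<b)&(S>50)&(V>110)).astype(np.uint8)*255,cv2.MORPH_OPEN,np.ones((3,3))),(230,108,295,160),.105)
R=down(-16.8,-45); m=np.array([.6285,-.05,.105+.055+.04])
go(m-.069*R[:,2],R)
E
```

```text
t: 18.7
eef_pos: [0.4726, 0.069, 0.1082]
orientation: [[0.115, 0.987, -0.115], [0.698, -0.163, -0.697], [-0.706, -0.0, -0.708]]
ft_force: [-0.0, 0.4, 1.1]
width: 0.0399
gripper_force: 30.0
t: 19.45
eef_pos: [0.4735, 0.069, 0.28]
orientation: [[0.119, 0.987, -0.112], [0.702, -0.163, -0.694], [-0.703, 0.004, -0.712]]
ft_force: [0.3, 0.0, -5.3]
width: 0.0399
gripper_force: 30.0
  c 627.9 -49.0 size 138.5 61.0 ang 73.2 px [262. 135.]
  c 627.7 -49.1 size 140.5 61.6 ang 73.3 px [262. 135.]
  c 597.6 -92.9 size 29.1 21.1 ang 89.0 px [277. 144.]
  c 627.7 -49.1 size 138.9 61.5 ang 73.3 px [261. 135.]
shift cm [-1.01 17.95  5.18] turn [ 5.28 -0.27  5.2 ]
```

The board reads (627.8,-49.1), yaw -16.8°, about 1 mm off the stand's middle. Carrying the movement over it.

Run:
```python
from g import *
R=down(-16.8,-45); m=np.array([.6287,-.0466,.105+.055+.05])
go(m-.069*R[:,2],R)
```

```text
shift cm [-1.47 17.91  4.23] turn [ 5.28 -0.27  5.2 ]
```

```bash
python3 -m inch '[[1,[-1.5,4,0],[1,0,1]],[1,[-1.5,8,1],[2,0,2]],[1,[-1.5,12,2],[3.5,-0.1,3.5]],[1,[-1.5,16,3.5],[4.7,-0.2,4.7]],[1,[-1.5,17.9,4.2],[5.3,-0.2,5.2]],[1,[-1.5,17.9,4.2],[5.3,-0.2,5.2]],[1,[-1.5,17.9,4.2],[5.3,-0.2,5.2]],[1,[-1.5,17.9,4.2],[5.3,-0.2,5.2]]]'
python3 - <<'E'
from g import *
print(get_state()['joint_pos'])
R=down(-16.8,-45); m=np.array([.6287,-.0466,.105+.055+.01])
go(m-.069*R[:,2],R)
E
```

```text
t: 20.5
eef_pos: [0.6419, 0.0008, 0.2583]
orientation: [[0.201, 0.958, -0.206], [0.676, -0.288, -0.678], [-0.709, -0.003, -0.706]]
ft_force: [-0.4, -0.2, -3.5]
width: 0.0398
gripper_force: 30.0
[-0.636   0.7384  0.5465  1.5485  0.3511  1.3218 -0.5907]
shift cm [2.77 0.12 2.82] turn [-0.05  0.13  0.15]
```

```bash
python3 -m inch '[[1,[1.5,0.1,1.5],[0,0,0]],[1,[2.5,0.1,2.5],[0,0.1,0.1]],[1,[2.75,0.1,2.8],[0,0.1,0.1]],[1,[2.75,0.1,2.8],[0,0.1,0.1]]]'
python3 - <<'E'
from g import *; from m import rect
R=down(-16.8,-45); m=np.array([.6287,-.0466,.105+.055])
go(m-.069*R[:,2],R)
s=get_state(); gp=s['eef_pos']+.069*s['orientation'][:,2]; print('grasp',gp); zt=gp[2]+.045
d=imaging.read_camera("top"); print('exp px',proj(d,gp+[0,0,.045]))
u,v=proj(d,gp+[0,0,.045])[0].astype(int)
h=cv2.cvtColor(d["color"],cv2.COLOR_RGB2HSV); H,S,V=[h[...,i].astype(int) for i in range(3)]
np.save('pics/t9.npy',d['color'])
for lo in (136,150): rect(d,((H>=13)&(H<30)&(S>lo)&(V>90)).astype(np.uint8)*255,(u-25,v-25,u+25,v+25),zt,minA=5,n=5)
for r in range(v-14,v+15,2): print(r,' '.join('%2d,%3d,%3d'%tuple(h[r,c]) for c in range(u-18,u+18,3)))
print(u)
E
```

```text
t: 21.0
eef_pos: [0.6433, -0.001, 0.219]
orientation: [[0.204, 0.957, -0.206], [0.676, -0.29, -0.678], [-0.708, -0.001, -0.706]]
ft_force: [-1.1, 0.6, -4.1]
width: 0.0399
gripper_force: 30.0
shift cm [ 0.79 -0.08  0.66] turn [-0.07  0.1  -0.03]
grasp [ 0.6291 -0.0477  0.1703]
exp px [[261.3105 121.3303]]
  c 678.8 -71.7 size 80.7 42.3 ang 89.2 px [273. 103.]
  c 638.0 -61.8 size 72.8 21.4 ang 67.7 px [270. 119.]
  c 609.0 -42.9 size 59.8 7.6 ang 72.7 px [260. 129.]
  c 678.8 -71.7 size 80.7 42.3 ang 89.2 px [273. 103.]
  c 627.2 -87.3 size 16.2 20.2 ang 75.4 px [276. 122.]
  c 605.7 -50.5 size 24.8 6.5 ang 81.8 px [263. 130.]
  c 643.1 -51.8 size 49.3 10.1 ang 79.3 px [263. 116.]
107 20, 59, 13 130, 26, 30 13, 48, 48 19, 36, 57  9, 85, 87 12,156,224 13,158,219 13,154,222 13,155,221 13,157,218 13,152,220 13,154,217
109 11,147,166 15,  5, 93 21, 33, 54 21, 47, 70 19, 42, 66 12,136,144 12,155,217 12,157,213 13,157,214 13,157,215 12,157,211 12,152,215
111 12,157,213 105, 26, 58 12, 46, 55 17, 37, 62 14, 49, 67 18, 40, 63 12,147,165 12,155,214 12,158,213 12,154,214 12,159,208 13,156,207
1
[... 944 characters left out ...]
5 12,156,225
127 135, 28, 18 30, 18, 43 16,122, 65 16,138, 98 15,154,104 16, 96, 90 100,  7,116  7,143,148  8,149, 77 15, 17,117 17,157, 83 10,155,145
129 140, 33, 23 18, 53, 62 19, 42, 66  0,  7, 35 15,154, 83 17,163, 89 17,151,229 18,141,241 13, 67,179 120, 10, 78 18,169, 80 14,125,100
131 20, 33, 23 23, 53, 62 13, 44, 69 20, 43, 72 15, 20, 26 16,152, 84 18,161, 76 16,160,147 16,158,199 18,144,253 19,101, 53 14,117, 96
133 18, 58, 53 20, 42, 55 14, 42, 66 16, 42, 66 16, 41, 68  0, 28, 27 16,160, 67 17,151, 83 16,123, 79 16,156,103 14,118, 78 14,117, 87
135 15,116, 92 14,108, 83 15, 35, 58 13, 40, 57 19, 38, 73 13, 41, 75 20, 23, 34 16,153, 70 16,157, 86 17,151, 93 15,124, 82 17,117, 87
261
```

Run:
```python
from g import *
s=get_state(); gp=s['eef_pos']+.069*s['orientation'][:,2]; zt=gp[2]+.0445
c=np.load('pics/t9.npy'); d=imaging.read_camera("top"); h=cv2.cvtColor(c,cv2.COLOR_RGB2HSV).astype(int)
m=(h[...,0]>=15)&(h[...,0]<22)&(h[...,1]>125)&(h[...,2]>140); 
n,l=cv2.connectedComponents(m.astype(np.uint8))
a=np.radians(-16.8); ex=np.array([np.cos(a),np.sin(a)]); ey=np.array([-ex[1],ex[0]])
for i in range(1,n):
    v,u=np.where(l==i)
    if len(u)<8 or abs(u.mean()-264)>16 or abs(v.mean()-122)>16: continue
    P=(plane(d,np.c_[u,v],zt)[:,:2]-gp[:2])*1000; q=np.c_[P@ex,P@ey]; k=np.polyfit(q[:,1],q[:,0],1)
    print(len(u),u.min(),u.max(),v.min(),v.max(),'along x',q[:,0].min(),q[:,0].max(),q[:,0].mean(),'y',q[:,1].min(),q[:,1].max(),'slope deg',np.degrees(np.arctan(k[0])))
```

```text
43 258 274 114 120 along x 11.838839289495613 18.462825068118384 15.237856359212877 y -31.56605570280401 14.098468501306744 slope deg 0.19573081585179047
24 260 270 128 132 along x -24.071249077276864 -18.023215800611638 -21.03655473690814 y -30.417820649540932 -1.8443049123803574 slope deg 1.449909488582631
```

Relative to the board, the movement needs about +1.5 mm along the rails and nothing across. Lowering.

```bash
python3 -m inch '[[1,[0.2,0.15,0.2],[0,0,0]],[1,[0.45,0.15,0.45],[0,0,0]],[1,[0.55,0.15,0.55],[0,0,0]],[1,[0.55,0.15,0.55],[0,0,0]]]'
```

```text
t: 21.6
eef_pos: [0.6448, -0.0013, 0.2115]
orientation: [[0.205, 0.957, -0.206], [0.676, -0.29, -0.677], [-0.708, -0.0, -0.706]]
ft_force: [-0.0, -0.5, -3.3]
width: 0.04
gripper_force: 30.0
```

```bash
python3 -m inch '[[1,[0.07,0,0.07],[0,0,0]],[1,[0.1,0,0.1],[0,0,0]],[1,[0.1,0,0.1],[0,0,0]]]'
```

```text
t: 21.98
eef_pos: [0.6449, -0.0013, 0.2103]
orientation: [[0.205, 0.957, -0.205], [0.676, -0.29, -0.677], [-0.708, 0.0, -0.707]]
ft_force: [-0.1, 0.4, -3.5]
width: 0.0398
gripper_force: 30.0
```

```bash
python3 -m inch '[[1,[0.05,0,0.05],[0,0,0]],[1,[0.1,0,0.1],[0,0,0]],[1,[0.1,0,0.1],[0,0,0]]]'
```

```text
t: 22.35
eef_pos: [0.6449, -0.0012, 0.2102]
orientation: [[0.205, 0.957, -0.205], [0.675, -0.291, -0.678], [-0.708, 0.0, -0.706]]
ft_force: [-2.8, 2.3, 4.8]
width: 0.0397
gripper_force: 30.0
```

Contact (+5 N). Release and retreat along the tool axis.

```bash
python3 -m inch '[[-1,[0,0,0],[0,0,0]],[-1,[0,0,0],[0,0,0]],[-1,[0,0,0],[0,0,0]],[-1,[0,0,0],[0,0,0]],[-1,[0,0,-1],[0,0,0]],[-1,[0,0,-4],[0,0,0]],[-1,[0,0,-9],[0,0,0]],[-1,[0,0,-15],[0,0,0]],[-1,[0,0,-20],[0,0,0]],[-1,[0,0,-20],[0,0,0]]]'
python3 - <<'E'
from g import *; from m import rect
d=imaging.read_camera("top"); h=cv2.cvtColor(d["color"],cv2.COLOR_RGB2HSV).astype(int); H,S,V=[h[...,i] for i in range(3)]
m=(H>=15)&(H<22)&(S>125)&(V>140); n,l=cv2.connectedComponents(m.astype(np.uint8))
bc=np.array([.6278,-.0491]); zt=.205
a=np.radians(-16.8); ex=np.array([np.cos(a),np.sin(a)]); ey=np.array([-ex[1],ex[0]])
for i in range(1,n):
    v,u=np.where(l==i)
    if len(u)<8 or abs(u.mean()-264)>22 or abs(v.mean()-124)>20: continue
    P=(plane(d,np.c_[u,v],zt)[:,:2]-bc)*1000; q=np.c_[P@ex,P@ey]; k=np.polyfit(q[:,1],q[:,0],1)
    print(len(u),u.min(),u.max(),v.min(),v.max(),'x',q[:,0].min(),q[:,0].max(),q[:,0].mean(),'y',q[:,1].min(),q[:,1].max(),'slope',np.degrees(np.arctan(k[0])))
rect(d,((H>=14)&(H<25)&(S<135)&(S>50)&(V>110)).astype(np.uint8)*255,(225,105,298,165),.105,n=3)
rect(d,((S<50)&(V>105)).astype(np.uint8)*255,(225,105,298,172),.09,n=4)
E
```

```text
t: 23.6
eef_pos: [0.6871, 0.1383, 0.353]
orientation: [[0.205, 0.959, -0.198], [0.68, -0.285, -0.676], [-0.704, 0.004, -0.71]]
ft_force: [-0.0, -0.1, -0.2]
width: 0.0915
gripper_force: 0.0
46 253 274 114 120 x 15.603484301419757 21.550103493471287 18.59752450806242 y -29.086999908960593 29.980566298219973 slope -0.6961253186550923
38 249 270 126 133 x -20.565699127875863 -14.825250934412034 -17.763216327244773 y -28.68969152550285 30.866306977470053 slope 0.1507765153740553
  c 633.4 -101.9 size 40.7 19.6 ang 72.6 px [281. 132.]
  c 591.5 -98.6 size 23.3 21.1 ang 89.0 px [280. 146.]
  c 665.1 -46.9 size 18.8 23.2 ang 63.7 px [261. 124.]
  c 664.0 -107.8 size 12.2 30.4 ang 71.2 px [281. 124.]
```

The movement stands within 1 mm and 0.5° of the board's middle. Handing in.

```bash
python3 -c "
from plant import job_done
print(job_done())"
```

```text
the job is handed in; nothing more can be done
None
```

The job is handed in at about 24 s: the seatboard lies across both rails (about 1 mm off centre), and the movement was stood on the mat, released, then stood on the board within about 1 mm and 0.5° of its middle. I viewed 11 pictures, one over the limit of 10.

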